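# Give the sieve shaker a short run with its pull switch

### The arm

A 6-joint arm with a two-finger parallel gripper is mounted at the origin on a cart in front of the work surface, level with it; the furniture and walls round the work are solid. World frame = base frame: x ahead of the robot, y to its left, z up, the work surface at z = 0. Lengths are in m, angles in rad, forces in N, time in s.
With the tool pointing down it reaches from about 0.25 to 0.775 m from the base axis. Payload 4 kg.
Tool frame: the origin (TCP) lies midway between the tips of the shut fingers; the grasp point (between the pads) lies 19 mm behind it; y points along the fingers, x is the direction in which the jaws open and shut, and the axes are right-handed (so a half turn about y gives the same grasp; the last joint's range is limited). The gripper opens to 94 mm and grips with 3 to 60 N. Pads are 16 mm wide; open, the fingers measure 119 mm over their backs; the gripper's body (75 mm by 177 mm) begins 78 mm behind the grasp point.
Start: joints at [-1.387, 0.087, 1.371, -0, 1.684, -0.103], TCP at [0.156, -0.528, 0.206] pointing down, gripper open.
Joint ranges: [-3.1, 3.1], [-0.76, 2.03], [0.27, 2.55], [-1.08, 4.22], [0.17, 2.65], [-2.57, 2.57]. Speed limits (rad/s): [2.79, 2.79, 3.14, 3.14, 3.14, 3.14].

### API

Orientations are given as [roll, pitch, yaw] about the fixed x, y, z axes, in that order (R = Rz(yaw) Ry(pitch) Rx(roll)).
In Python, from bench import robot, snapshot, camera_info, ticket gives the robot as it stands.
- The arm moves only by the shell command python3 -m creep 'ROWS'. ROWS is JSON, a list of rows, each an object with "slide": the shift along the tool's x, y, z in mm, a list of three; "roll": the turn about the tool's y in degrees; "grip": the closure, from 0 (fully open) to 1 (shut). In form: [{"slide": [x, y, z], "roll": roll, "grip": grip}, ...]. A call has 1 to 20 rows; each row is the pose to reach, as a shift and turn from the pose commanded when the call began, along the tool's axes at that moment; what a row does not reach only later rows make up. A row lasts 1/12 s, in which the tool goes at most 41.7 mm and 7.16 degrees, less where a joint would pass 70% of its speed; a pose out of reach is approached as far as the arm can. A call with a gripper value outside its range is refused whole. The fingers move at their own pace and stop on an object; the grip force is fixed at half the most. Time passes only in rows, so rows that repeat a pose let the fingers close. It gives the time, the measured TCP pose, the force and the opening at its end, in the units of the state.
- robot.get_obs(): the state, without advancing time (a new reading comes with each control period).
- snapshot(name): name is "scene" or "top" or "wrist"; returns the picture (420x560x3 uint8, red, green, blue); there is no depth.
- camera_info(name): a dict with "fx", "fy", "cx", "cy" (pixels), "cam_to_world" (4x4, takes a point from camera to world coordinates). Camera axes: x right, y down, z forward; pixel columns grow to the right and rows downward; lengths in m; the calibration is good to about 2 mm. The wrist camera is an equidistant fisheye: a pixel r from the principal point sees the ray r / f radians off the axis. A picture is of the moment at which its call begins: read the wrist's pose just before it. camera_info takes no time and is no camera call; for the wrist camera it gives the pose at the moment of the call.
- ticket.close_job(): hands the job in, once; it reports no verdict.
The state is a dict: "time": time; "joint_positions": joint angles; "qvel": joint speeds; "joint_torque": joint torques, N m; "tool_pos": TCP position; "ee_rot": TCP orientation; "wrist_force": force on the tool from outside, world axes, zero at the start; "wrist_torque": the same for the moment, N m; "width": finger opening in m.
Only numpy, scipy, OpenCV 4.12 (cv2) and the standard library are available. Lean on these libraries where they do the work, as an engineer would, in place of code of your own. Each camera call takes 0.05 s, during which the arm holds its last target.

### The job

Give the sieve shaker a short run with its pull switch, the grey box with the round knob: pull the round knob straight out until it clicks into its on position, let go of it and leave it on for about two seconds, then push it fully home again. The switch with the bar-shaped knob runs another machine: leave it switched on as it is.

Things in the scene. Friction and masses are not known exactly. Their poses are not given: they have to be found in the camera images.
- shaker_switch: grey switch box with the ROUND knob, screwed down, does not move; 90 mm deep (x) x 86 mm wide (y), top 90 mm above the desk, on a dark foot plate 118 x 96 x 6 mm. Origin: centre of its underside on the desk; z up. Its front faces its own -x; the knob sticks out of the front along its own -x, 66 mm above the desk, on the box's middle (y = 0). The front face lies 45 mm in front of the origin and carries a nut (24 mm across, 6 mm thick) round the stem.
- fan_switch: the other switch box, same housing and same frame, with the BAR-shaped knob (level bar 58 mm wide, 16 mm high, 14 mm thick, on the same stem); it stands pulled out (on) and has to be left so. The two boxes may change places.
- round_knob_face (a point): centre of the round knob's front face (the side away from the box), 66 mm above the desk; moves with the knob. The black round head is 40 mm in diameter and 14 mm thick behind this point, its rim narrowed at front and back; behind it is a steel stem of 10 mm diameter. With the knob home this point is 101 mm in front of the box's origin, and 36 mm of bare stem lies between the nut and the head's back: room to hook the head from behind with fingers either side of the stem.
- round_knob (a joint): travel of the round knob, m: 0 = pushed home (off), 0.024 = fully out, on detent and end stop. It snaps over the middle (0.012) and is held by a spring detent at either end; about 7 N takes it out of a detent, beyond the middle it goes on by itself. Starts home.
- bar_knob (a joint): the same for the bar-shaped knob of the other switch; starts out (on, 0.024)
Mind the look-alikes: they are no part of the job. What is shaped like the shaker_switch but yellow is not meant.

How it is judged:
On the way:
1. the round knob stands out in its on detent (at least 19 of 24 mm out), untouched, for 1.2 s (value of joint round_knob above 0.019 m and contact force between the fingers and shaker_switch below 0.3 N), for 1.2 s.
At the end, for the whole second after the job is handed in: the round knob is home (within 3 mm), the bar-shaped knob still stands out (at least 19 of 24 mm) (value of joint round_knob below 0.003 m and value of joint bar_knob above 0.019 m); the robot touches nothing.
It fails at once if the other switch's bar-shaped knob was pushed in (5 mm or more) (value of joint bar_knob below 0.019 m).
It also fails if it takes over 42 s, if anything falls off the work surface, if the arm or the gripper's body presses on something with over 40 N, if the wrist force passes 120 N, or if a joint passes its speed limit or range.

## Working session

There is one attempt and no reset: what is moved stays moved. The work goes in short steps, Python scripts to look and compute and a shell command to move; the robot and the scene stay as the last step left them, time stands still between calls to the robot, and variables do not carry over. Pictures are saved under pics/ and viewed, and the job is handed in when it is done.

```bash
ls; mkdir -p pics
python3 - <<'E'
from bench import robot,snapshot,camera_info
import cv2
o=robot.get_obs();print({k:o[k] for k in('time','tool_pos','ee_rot','width')})
for n in('scene','top','wrist'):
    ci=camera_info(n);print(n,ci)
    cv2.imwrite(f'pics/{n}0.png',snapshot(n)[:,:,::-1])
E
```

```text
pics
{'time': 0.0, 'tool_pos': array([ 0.15549624, -0.52698786,  0.20430512]), 'ee_rot': array([-1.57055355,  0.00219218, -1.28394944]), 'width': 0.09419439567668372}
scene {'fx': 523.503082935671, 'fy': 523.503082935671, 'cx': 284.68651935181236, 'cy': 209.33463523210764, 'cam_to_world': array([[-0.81260371, -0.31664216,  0.48929843, -0.43999154],
       [-0.58265185,  0.46132194, -0.66910305,  1.10707198],
       [-0.01385787, -0.82880625, -0.55936406,  1.15065201],
       [ 0.        ,  0.        ,  0.        ,  1.        ]])}
top {'fx': 542.1129149912673, 'fy': 542.1129149912673, 'cx': 283.8353733461272, 'cy': 208.74022886159463, 'cam_to_world': array([[-3.65128227e-03, -9.81379059e-01,  1.92046376e-01,
         2.03204415e-01],
       [-9.99936153e-01,  1.52937011e-03, -1.11960319e-02,
        -1.80968690e-01],
       [ 1.06938412e-02, -1.92074994e-01, -9.81321985e-01,
         1.67850870e+00],
       [ 0.00000000e+00,  0.00000000e+00,  0.00000000e+00,
         1.00000000e+00]])}
wrist {'fx': 325.19226210127806, 'fy': 325.19226210127806, 'cx': 277.5202173608297, 'cy': 210.10707985474852, 'cam_to_world': array([[ 2.84622186e-01, -9.30221242e-01, -2.31686538e-01,
         2.23741009e-01],
       [-9.58639441e-01, -2.76385241e-01, -6.79825011e-02,
        -5.08795568e-01],
       [-7.95973029e-04,  2.41453181e-01, -9.70412143e-01,
         3.83052970e-01],
       [ 0.00000000e+00,  0.00000000e+00,  0.00000000e+00,
         1.00000000e+00]])}
```

View pics/scene0.png

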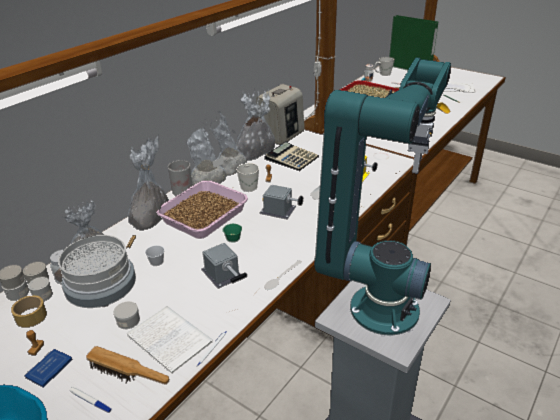

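View pics/top0.png

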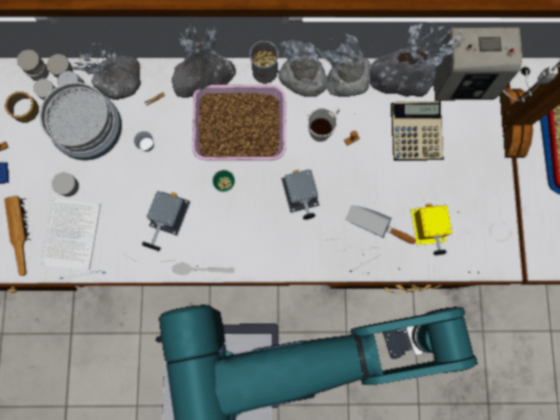

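View pics/wrist0.png

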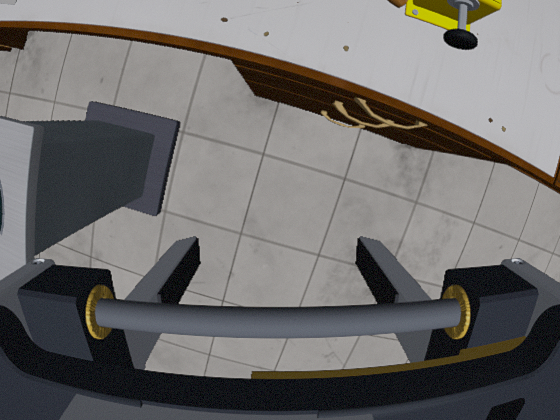

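Candidates: in the top view, the grey box at (300,190) has a round-looking knob at (309,216), the grey box at (166,213) has a bar knob at (151,246), and the yellow box at (432,225) has a round knob at (440,252). I choose the first and will check it in close crops.

Run:
```python
import cv2,numpy as np
t=cv2.imread('pics/top0.png');s=cv2.imread('pics/scene0.png')
a=cv2.resize(t[160:230,265:335],(560,560),interpolation=cv2.INTER_CUBIC)
b=cv2.resize(s[170:230,250:310],(240*2,480),interpolation=cv2.INTER_CUBIC)
c=np.zeros((560,800,3),np.uint8);c[:400,:400]=cv2.resize(a,(400,400));c[:400,400:]=cv2.resize(b,(400,400))
cv2.imwrite('pics/crop0.png',c[:400])
```

```text
(no output)
```

View pics/crop0.png

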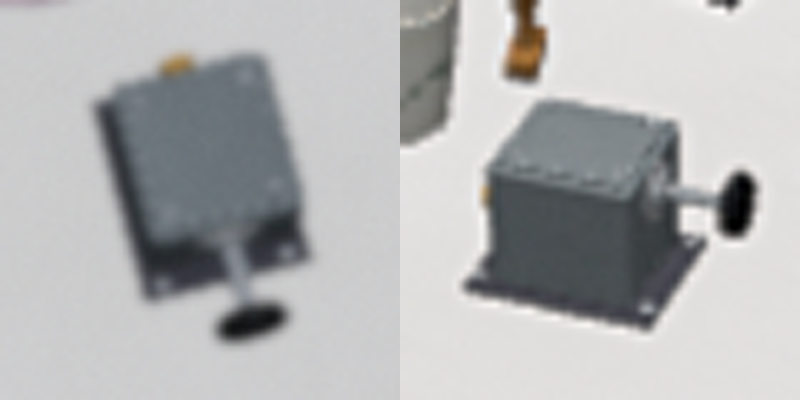

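The crop shows a grey box with a round black head (about (309,216) in the top view, (299,200) in the scene view). Next I measure it.

```bash
cat > h.py <<'E'
import numpy as np,cv2
from bench import camera_info
def ray(n,p,ci=None):
    ci=ci or camera_info(n);T=np.array(ci['cam_to_world']);v=np.array([(p[0]-ci['cx'])/ci['fx'],(p[1]-ci['cy'])/ci['fy'],1.])
    if n=='wrist':
        r=np.hypot(v[0],v[1]);v=np.array([np.sin(r)*v[0]/r,np.sin(r)*v[1]/r,np.cos(r)]) if r>1e-9 else np.array([0,0,1.])
    d=T[:3,:3]@v;return T[:3,3],d/np.linalg.norm(d)
def plane(n,p,z,ci=None):
    o,d=ray(n,p,ci);return o+d*(z-o[2])/d[2]
def cross(r1,r2):
    A=np.stack([r1[1],-r2[1]],1);s=np.linalg.lstsq(A,r2[0]-r1[0],rcond=None)[0]
    a=r1[0]+s[0]*r1[1];b=r2[0]+s[1]*r2[1];return (a+b)/2,np.linalg.norm(a-b)
def dark(img,x0,x1,y0,y1,th):
    m=np.zeros(img.shape[:2],np.uint8);m[y0:y1,x0:x1]=(img[y0:y1,x0:x1].max(2)<th)*255
    n,l,s,c=cv2.connectedComponentsWithStats(m);i=1+np.argmax(s[1:,4]);return c[i],s[i]
E
python3 - <<'E'
from h import *
t=cv2.imread('pics/top0.png');s=cv2.imread('pics/scene0.png')
pt,st=dark(t,298,322,208,224,75);ps,ss=dark(s,293,306,190,212,60)
print(pt,st,ps,ss)
k,g=cross(ray('top',pt),ray('scene',ps));print('head',k.round(4),'gap',g, plane('top',pt,.066),plane('scene',ps,.066))
C=[plane('top',(265+x/5.714,160+y/5.714),.09) for x,y in((115,88),(264,55),(302,208),(154,243))]
C=np.array(C);print(C.round(4));print([np.linalg.norm(C[i]-C[i-1]) for i in range(4)])
c=C.mean(0);f=(C[2]+C[3]-C[0]-C[1])/2;print('centre',c,'front dir deg',np.degrees(np.arctan2(f[1],f[0])))
d=k-c;print('dist',np.hypot(*d[:2]),'deg',np.degrees(np.arctan2(d[1],d[0])))
# others: bar switch
for p in((151,246),(166,213),(440,252),(309,207)):print(p,plane('top',p,.066))
E
```

```text
[308.44736842 215.89473684] [304 214  10   5  38] [300.16129032 200.19354839] [298 196   5   9  31]
head [ 0.4964 -0.2738  0.0662] gap 0.0002898770786348735 [ 0.49660772 -0.27373586  0.066     ] [ 0.49648397 -0.274113    0.066     ]
[[ 0.6168 -0.2034  0.09  ]
 [ 0.6347 -0.2825  0.09  ]
 [ 0.5517 -0.3013  0.09  ]
 [ 0.533  -0.2235  0.09  ]]
[np.float64(0.0861352339991903), np.float64(0.08112229034701911), np.float64(0.08519326714663307), np.float64(0.08008552627418829)]
centre [ 0.58403194 -0.25265795  0.09      ] front dir deg -166.85892685113316
dist 0.0901058270760693 deg -166.43464683975148
(151, 246) [0.40613815 0.19731967 0.066     ]
(166, 213) [0.50622405 0.15648383 0.066     ]
(440, 252) [ 0.38608131 -0.66642796  0.066     ]
(309, 207) [ 0.52403706 -0.2757533   0.066     ]
```

```bash
python3 -m creep '[{"slide":[-8,0,24],"roll":1,"grip":0},{"slide":[-20,0,58],"roll":2,"grip":0},{"slide":[-33,0,96],"roll":3,"grip":0},{"slide":[-46,0,134],"roll":3,"grip":0},{"slide":[-59,0,172],"roll":3,"grip":0},{"slide":[-72,0,210],"roll":3,"grip":0},{"slide":[-85,0,248],"roll":3,"grip":0},{"slide":[-98,0,286],"roll":3,"grip":0},{"slide":[-111,0,324],"roll":3,"grip":0},{"slide":[-124,0,362],"roll":3,"grip":0},{"slide":[-136,0,397],"roll":3,"grip":0},{"slide":[-143,0,417],"roll":3,"grip":0},{"slide":[-145,0,423],"roll":3,"grip":0},{"slide":[-145,0,423],"roll":3,"grip":0},{"slide":[-145,0,423],"roll":3,"grip":0}]'
python3 - <<'E'
from h import *
from bench import robot,snapshot
import pickle
o=robot.get_obs();print({k:o[k] for k in('time','tool_pos','ee_rot','wrist_force')})
ci=camera_info('wrist');cv2.imwrite('pics/wrist1.png',snapshot('wrist')[:,:,::-1]);pickle.dump(ci,open('w1.pkl','wb'))
E
```

```text
time: 1.4
tool_pos: [0.5196, -0.2692, 0.2051]
ee_rot: [-1.572, 0.0, -1.337]
wrist_force: [-0.4, 0.4, -0.1]
width: 0.0936
{'time': 1.4, 'tool_pos': array([ 0.51962367, -0.26924394,  0.20507313]), 'ee_rot': array([-1.57220386e+00,  5.21621971e-05, -1.33651073e+00]), 'wrist_force': array([-0.35573979,  0.43279432, -0.11300989])}
```

View pics/wrist1.png

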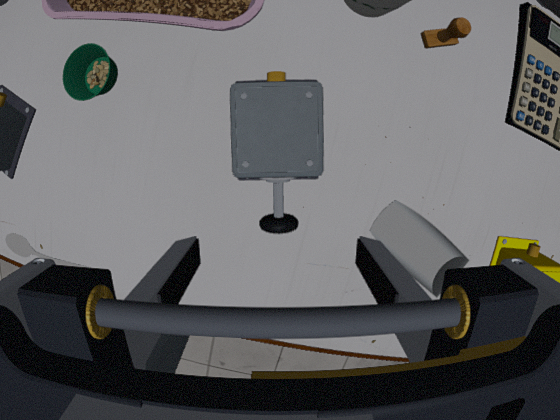

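The wrist view shows the grey box square-on (231–323, 80–178), with the stem at column 278 and the round head at (278,223). Cross-checking the position:

Run:
```python
from h import *
import pickle
ci=pickle.load(open('w1.pkl','rb'));img=cv2.imread('pics/wrist1.png')
cen,st=dark(img,255,302,208,240,60);print(cen,st)
tp=np.array([.5196,-.2692,.2051]);x=np.array([np.cos(-1.3365),np.sin(-1.3365),0]);z=np.array([-x[1],x[0],0])
def tf(p):d=p-tp;return (np.array([d@x,d@z])*1000).round(1)
for n,p,h in(('headtop',(278.5,st[1]+4),.086),('head',cen,.066),('headleft',(st[0],cen[1]),.066),('headright',(st[0]+st[2],cen[1]),.066),('stem1',(278.5,190),.071),('c0',(231,82),.09),('c1',(323,82),.09),('c2',(323.5,177),.09),('c3',(232,178),.09)):
    P=plane('wrist',p,h,ci);print(n,P.round(4),tf(P))
P0=np.array([.4964,-.2738,.066]);print('top/scene head',tf(P0))
k,g=cross(ray('wrist',cen,ci),ray('top',(308.45,215.9)));print(k,g,tf(k))
k,g=cross(ray('wrist',cen,ci),ray('scene',(300.16,200.19)));print(k,g,tf(k))
```

```text
[278.41580756 223.35738832] [260 214  38  19 582]
headtop [ 0.5093 -0.2746  0.086 ] [  2.8 -11.2]
head [ 0.4984 -0.2772  0.066 ] [  2.9 -22.4]
headleft [ 0.4941 -0.259   0.066 ] [-15.9 -22.5]
headright [ 0.5031 -0.2966  0.066 ] [ 22.8 -22.4]
stem1 [ 0.5329 -0.269   0.071 ] [ 2.8 13. ]
c0 [ 0.6228 -0.2035  0.09  ] [-40.  115.6]
c1 [ 0.6421 -0.2836  0.09  ] [ 42.4 115.8]
c2 [ 0.5579 -0.3053  0.09  ] [44.  28.8]
c3 [ 0.5373 -0.224   0.09  ] [-39.9  27.8]
top/scene head [ -0.9 -23.6]
[ 0.49735232 -0.2757167   0.06224279] 0.003509928985102463 [  1.2 -23.2]
[ 0.49812474 -0.27711441  0.06392539] 0.0006936661993158198 [  2.7 -22.7]
```

```bash
python3 -m creep '[{"slide":[2,20,2],"roll":0,"grip":0},{"slide":[2,50,2],"roll":0,"grip":0.2},{"slide":[2,85,2],"roll":0,"grip":0.2},{"slide":[2,115,2],"roll":0,"grip":0.2},{"slide":[2,140,2],"roll":0,"grip":0.2},{"slide":[2,153,2],"roll":0,"grip":0.2},{"slide":[2,158,2],"roll":0,"grip":0.2},{"slide":[2,158,2],"roll":0,"grip":0.2},{"slide":[2,158,2],"roll":0,"grip":0.83},{"slide":[2,158,2],"roll":0,"grip":0.83},{"slide":[2,158,2],"roll":0,"grip":0.83},{"slide":[2,158,2],"roll":0,"grip":0.83},{"slide":[2,158,2],"roll":0,"grip":0.83},{"slide":[2,158,2],"roll":0,"grip":0.83}]'
python3 - <<'E'
from h import *
from bench import snapshot
cv2.imwrite('pics/wrist2.png',snapshot('wrist')[:,:,::-1])
E
```

```text
time: 2.62
tool_pos: [0.523, -0.2704, 0.0481]
ee_rot: [-1.57, -0.001, -1.336]
wrist_force: [0.2, 1.0, 0.2]
width: 0.039
```

View pics/wrist2.png

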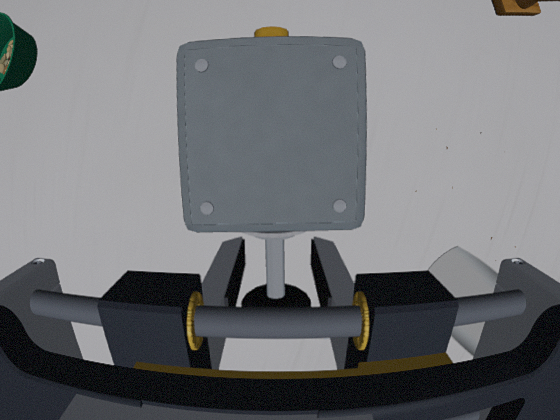

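Fingers straddle the stem (column 275) between head and box, still closing. I finish closing, then pull gradually.

```bash
python3 -m creep '[{"slide":[-1,0,0],"roll":0,"grip":0.83},{"slide":[-1,0,0],"roll":0,"grip":0.83},{"slide":[-1,0,0],"roll":0,"grip":0.83},{"slide":[-1,0,0],"roll":0,"grip":0.83},{"slide":[-1,0,-4],"roll":0,"grip":0.83},{"slide":[-1,0,-8],"roll":0,"grip":0.83},{"slide":[-1,0,-10],"roll":0,"grip":0.83},{"slide":[-1,0,-12],"roll":0,"grip":0.83},{"slide":[-1,0,-13],"roll":0,"grip":0.83}]'
```

```text
time: 3.42
tool_pos: [0.512, -0.2718, 0.0476]
ee_rot: [-1.565, -0.001, -1.336]
wrist_force: [7.4, 0.6, -3.8]
width: 0.0162
```

Contact was felt at about 11–12 mm (7 N), as predicted. I continue pulling past the middle.

```bash
python3 -m creep '[{"slide":[0,0,-3],"roll":0,"grip":0.83},{"slide":[0,0,-6],"roll":0,"grip":0.83},{"slide":[0,0,-9],"roll":0,"grip":0.83},{"slide":[0,0,-12],"roll":0,"grip":0.83},{"slide":[0,0,-15],"roll":0,"grip":0.83},{"slide":[0,0,-18],"roll":0,"grip":0.83},{"slide":[0,0,-20],"roll":0,"grip":0.83},{"slide":[0,0,-20],"roll":0,"grip":0.83},{"slide":[0,0,-20],"roll":0,"grip":0.83}]'
python3 - <<'E'
from h import *
from bench import snapshot
cv2.imwrite('pics/wrist3.png',snapshot('wrist')[:,:,::-1])
E
```

```text
time: 4.17
tool_pos: [0.4907, -0.2769, 0.0476]
ee_rot: [-1.57, -0.0, -1.336]
wrist_force: [2.5, 1.3, -1.2]
width: 0.0158
```

View pics/wrist3.png

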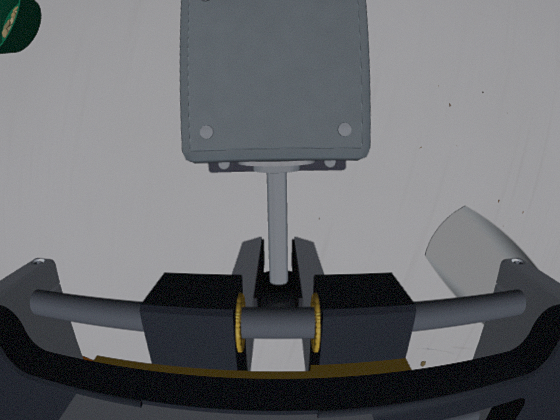

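The knob followed the fingers about 22 mm, and the longer bare stem is visible between the nut (275,165) and the head (275,290). I release: back off towards the box, open, lift.

```bash
python3 -m creep '[{"slide":[0,0,6],"roll":0,"grip":0.83},{"slide":[0,0,12],"roll":0,"grip":0.4},{"slide":[0,0,12],"roll":0,"grip":0.4},{"slide":[0,0,12],"roll":0,"grip":0.4},{"slide":[0,0,12],"roll":0,"grip":0.4},{"slide":[0,0,12],"roll":0,"grip":0.4},{"slide":[0,-15,12],"roll":0,"grip":0.4},{"slide":[0,-45,12],"roll":0,"grip":0.4},{"slide":[0,-75,12],"roll":0,"grip":0.4},{"slide":[0,-95,12],"roll":0,"grip":0.4},{"slide":[0,-100,12],"roll":0,"grip":0.4},{"slide":[0,-100,12],"roll":0,"grip":0.4}]'
python3 - <<'E'
from h import *
from bench import snapshot,robot
import pickle
ci=camera_info('wrist');cv2.imwrite('pics/wrist4.png',snapshot('wrist')[:,:,::-1]);cv2.imwrite('pics/scene4.png',snapshot('scene')[:,:,::-1]);pickle.dump(ci,open('w4.pkl','wb'))
o=robot.get_obs();print(o['time'],o['tool_pos'],o['ee_rot'])
E
```

```text
time: 5.22
tool_pos: [0.5029, -0.275, 0.1497]
ee_rot: [-1.568, -0.003, -1.337]
wrist_force: [-0.3, -0.3, 0.2]
width: 0.0564
5.3167 [ 0.50131899 -0.27383287  0.14596504] [-1.57241491e+00  1.55540344e-03 -1.33647539e+00]
```

View pics/wrist4.png

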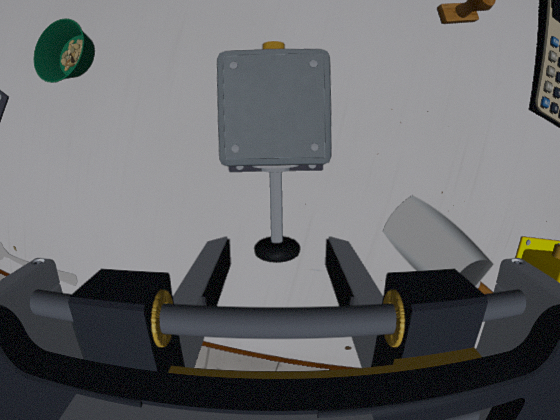

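Run:
```python
from h import *
import pickle
ci=pickle.load(open('w4.pkl','rb'));img=cv2.imread('pics/wrist4.png')
cen,st=dark(img,245,310,230,270,60);print(cen,st)
tp=np.array([.502,-.2745,.148]);x=np.array([np.cos(-1.3365),np.sin(-1.3365),0]);z=np.array([-x[1],x[0],0])
P=plane('wrist',cen,.066,ci);d=(P-tp)*1000;print(P,d@x,d@z)
a=plane('wrist',(220,163),.09,ci);b=plane('wrist',(329,163),.09,ci)
print('face-head dist mm',((a+b)/2-P)@z*1000)
s=cv2.imread('pics/scene4.png');cv2.imwrite('pics/s4.png',cv2.resize(s[150:230,240:340],(800,600)))
```

```text
[276.85714286 249.6140553 ] [255 237  45  25 868]
[ 0.47473131 -0.28333632  0.066     ] 2.264231065906257 -28.57508365350131
face-head dist mm 76.88089972929296
```

View pics/s4.png

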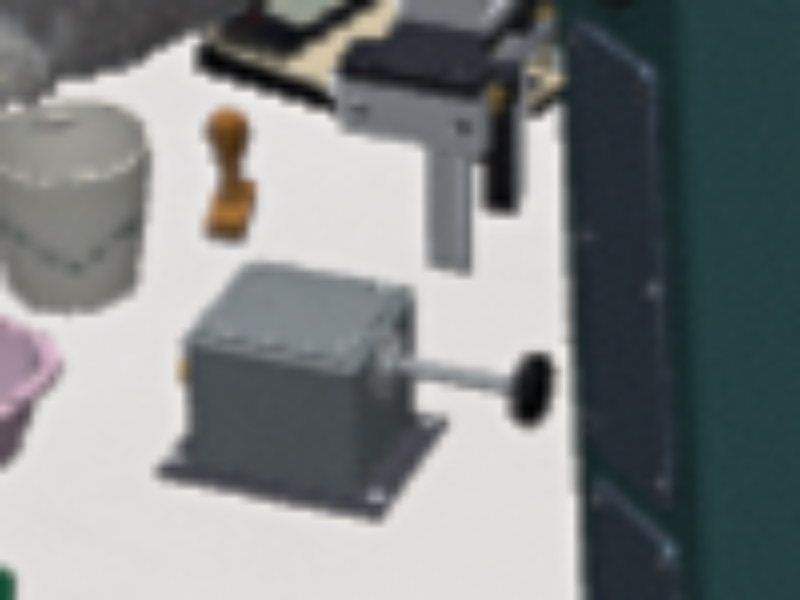

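The head has moved 24 mm out (face to head 77 mm against about 51 mm before), so it is in the on detent and free of the fingers. I now go round in front of the knob with the fingers shut.

```bash
python3 -m creep '[{"slide":[2,-5,-15],"roll":0,"grip":1},{"slide":[2,-5,-40],"roll":0,"grip":1},{"slide":[2,-5,-60],"roll":0,"grip":1},{"slide":[2,-5,-66],"roll":0,"grip":1},{"slide":[2,-5,-66],"roll":0,"grip":1},{"slide":[2,10,-66],"roll":0,"grip":1},{"slide":[2,35,-66],"roll":0,"grip":1},{"slide":[2,65,-66],"roll":0,"grip":1},{"slide":[2,85,-66],"roll":0,"grip":1},{"slide":[2,94,-66],"roll":0,"grip":1},{"slide":[2,96,-66],"roll":0,"grip":1},{"slide":[2,96,-66],"roll":0,"grip":1}]'
python3 - <<'E'
from h import *
from bench import snapshot,robot
cv2.imwrite('pics/wrist5.png',snapshot('wrist')[:,:,::-1])
o=robot.get_obs();print(o['time'],o['tool_pos'],o['width'])
E
```

```text
time: 6.32
tool_pos: [0.4384, -0.2912, 0.051]
ee_rot: [-1.571, 0.001, -1.336]
wrist_force: [0.3, 0.7, 0.1]
width: 0.0007
6.3667 [ 0.4390713  -0.29184986  0.05229732] 0.0002406808321334961
```

View pics/wrist5.png

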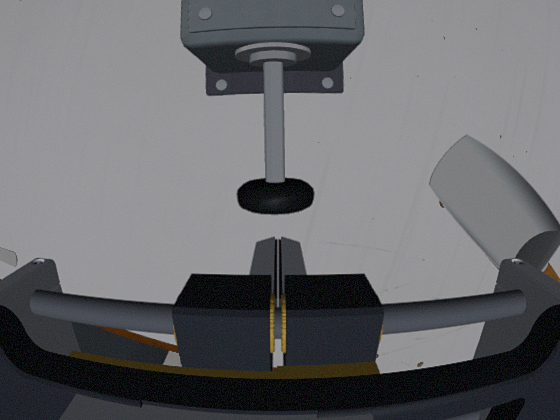

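Knob still out at (275,195), fingers shut and in line at (278,240). Push now, a little gap first (about 22 mm free, then 24 mm travel).

```bash
python3 -m creep '[{"slide":[-1,0,0],"roll":0,"grip":1},{"slide":[-1,0,0],"roll":0,"grip":1},{"slide":[-1,0,0],"roll":0,"grip":1},{"slide":[-1,0,6],"roll":0,"grip":1},{"slide":[-1,0,12],"roll":0,"grip":1},{"slide":[-1,0,18],"roll":0,"grip":1},{"slide":[-1,0,22],"roll":0,"grip":1},{"slide":[-1,0,26],"roll":0,"grip":1},{"slide":[-1,0,30],"roll":0,"grip":1},{"slide":[-1,0,34],"roll":0,"grip":1},{"slide":[-1,0,38],"roll":0,"grip":1},{"slide":[-1,0,41],"roll":0,"grip":1},{"slide":[-1,0,43],"roll":0,"grip":1},{"slide":[-1,0,43],"roll":0,"grip":1}]'
```

```text
time: 7.53
tool_pos: [0.4806, -0.2803, 0.0513]
ee_rot: [-1.57, 0.0, -1.336]
wrist_force: [-0.1, 0.0, 0.1]
width: 0.0004
```

Force is about zero, so it probably snapped home ahead of the fingers. I nudge on until I feel the stop.

```bash
python3 -m creep '[{"slide":[0,0,1],"roll":0,"grip":1},{"slide":[0,0,2],"roll":0,"grip":1},{"slide":[0,0,3],"roll":0,"grip":1},{"slide":[0,0,4],"roll":0,"grip":1},{"slide":[0,0,4],"roll":0,"grip":1}]'
```

```text
time: 7.95
tool_pos: [0.482, -0.2799, 0.0513]
ee_rot: [-1.575, 0.001, -1.337]
wrist_force: [-5.4, -0.0, 1.5]
width: 0.0004
```

Firm stop reached (only 1.5 mm moved out of 4 commanded). Back off, lift and check.

```bash
python3 -m creep '[{"slide":[0,0,2],"roll":0,"grip":1},{"slide":[0,0,-8],"roll":0,"grip":1},{"slide":[0,0,-25],"roll":0,"grip":1},{"slide":[0,0,-35],"roll":0,"grip":1},{"slide":[0,-20,-35],"roll":0,"grip":1},{"slide":[0,-55,-35],"roll":0,"grip":1},{"slide":[0,-90,-35],"roll":0,"grip":1},{"slide":[0,-110,-35],"roll":0,"grip":1},{"slide":[0,-120,-35],"roll":0,"grip":1},{"slide":[0,-120,-35],"roll":0,"grip":1},{"slide":[0,-120,-35],"roll":0,"grip":1}]'
python3 - <<'E'
from h import *
from bench import snapshot,robot
ci=camera_info('wrist');w=snapshot('wrist')[:,:,::-1];s=snapshot('scene')[:,:,::-1].copy();cv2.imwrite('pics/wrist6.png',w)
c=np.hstack([cv2.resize(s[170:230,250:310],(400,400)),cv2.resize(s[235:295,195:255],(400,400))]);cv2.imwrite('pics/s6.png',c)
s0=cv2.imread('pics/scene0.png')
for n,b in(('round',(293,306,190,212)),('bar',(225,250,260,290))):
    print(n,[dark(i,*b,60)[0] for i in(s0,s)])
o=robot.get_obs();print(o['time'],o['tool_pos'],o['wrist_force'])
E
```

```text
time: 8.87
tool_pos: [0.4496, -0.2876, 0.1708]
ee_rot: [-1.571, 0.0, -1.337]
wrist_force: [0.1, -0.1, -0.6]
width: 0.0007
round [array([300.16129032, 200.19354839]), array([300.16129032, 200.19354839])]
bar [array([237.65384615, 277.3974359 ]), array([237.75641026, 277.42307692])]
8.9667 [ 0.44879912 -0.28693889  0.16896254] [-0.27636249 -0.5650919  -0.9804495 ]
```

View pics/s6.png

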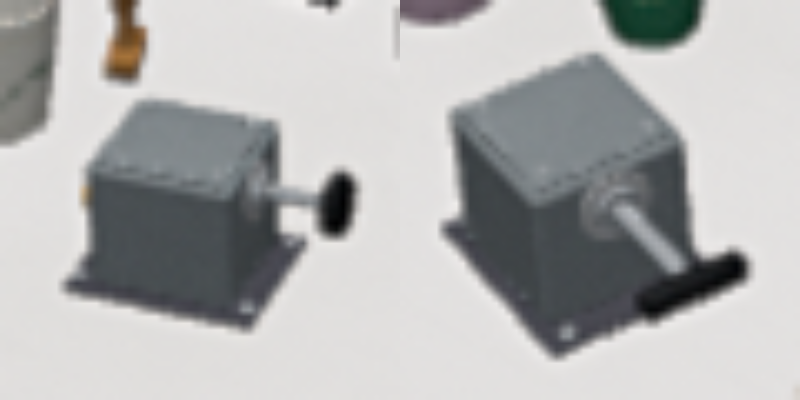

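View pics/wrist6.png

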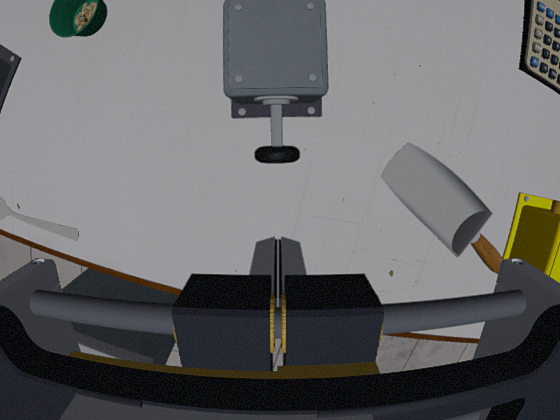

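The round knob is back at its exact starting pixel (300.2,200.2), the bar knob is unchanged at (237.7,277.4), and the gripper is clear of everything.

```bash
python3 -c "
from bench import ticket
print(ticket.close_job())"
```

```text
the job is handed in; nothing more can be done
None
```

The shaker switch has had its short run and is off again. I hooked the round knob from behind and pulled it out about 24 mm into its on position. It stood untouched for a little over 2 s, then I pushed it home with the fingers shut until it met a firm stop (about 5 N).

- **Round knob:** in the last scene picture it sits at the same pixel as at the start, (300.2, 200.2).
- **Bar knob:** it has not moved from its on position: (237.8, 277.4) against (237.7, 277.4) at the start.
- **Robot:** the gripper was lifted clear, with readings under about 1 N. I handed the job in at about 9 s.

One small disagreement: the camera views differed by 2–4 mm on the knob's sideways position. I used a value in between, and it made no difference to the pull or the push.

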